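# Ink pad through the two-door keeper

## Task

Put the flat ink-pad tin that lies on the right of the desk into the inner room of the wooden ink keeper, by way of its two-door hatch so that the moist air stays in: slide the outer lid aside, lay the tin flat in the chamber, slide the lid fully shut, and only then slide the inner gate fully open and push the rod all the way in, so that the tin passes through the doorway. Never have both doors open at once; finish with the lid shut and the rod left fully in, where its head plugs the doorway, and leave the other things on the desk where they are.

Things in the scene. Friction and masses are not known exactly. Their poses are not given: they have to be found in the camera images.
- keeper: Fixed wooden ink keeper, 166 (x) x 425 (y) mm, 40 high, side rails to 48. Origin under its chamber's middle, desk height. Along its y (mm): -212 to -78 open rod bay; -70 to 70 chamber under the outer lid; 70 to 82 doorway with gate (108 wide, x -55 to 53); 82 to 205 glass-roofed inner room. Floor 8 mm above desk. Gate sleeve behind, to x 183 at y 76. At yaw 0 +y points to the robot's left.
- chamber_spot (a point): On the chamber's floor (8 mm above the desk), at keeper (0, 10) mm. Lay the tin centred here, its 92 mm side along the keeper's y: its ends then clear the rod's head (front face at keeper y -58 mm plus joint push_rod) and the gate (y 73) by over 10 mm. The chamber is 150 mm wide in x: fingers closing along the keeper's x have room.
- inner_spot (a point): On the floor of the inner room, at keeper (0, 145) mm, axes as the keeper's. Only the rod brings the tin here (its centre then lies 0 to 30 mm short of this spot in y); the glass roof bars the way from above. Fully in, the rod head's front face is at keeper y 84 mm.
- outer_lid (a joint): Outer door: wooden lid 158 x 140 x 6 mm that slides along the keeper's -y over the rod bay. 0 = shut, 0.140 m = fully open (chamber quite free). Starts shut or up to 0.050 open. Hard stops at both ends; stays where left, slides with 1 to 2 N. Counts as shut under 0.008, as open above 0.020.
- lid_grip (a point): In the lid's brass bar handle, 65 mm above the desk. Bar 70 mm along the keeper's x, 14 mm thick along its y, from 49 to 79 mm height; at keeper (0, 0) when shut, (0, -140) mm when open. Pinch it from above across the 14 mm, fingertips not below 51 mm.
- inner_gate (a joint): Inner door: upright brass plate that slides along the keeper's +x, out behind. 0 = shut (at the start), 0.115 m = fully open. Hard stops at both ends; stays where left, slides with 1 to 2 N. It counts as open above 0.020 m, fully open above 0.105.
- gate_grip (a point): In the gate's upright brass tab, 65 mm above the desk: 14 mm thick along the keeper's x, 30 mm along its y, 46 to 78 mm high; at keeper (-50, 76) mm shut, (+65, 76) mm open. Pinch it from above across the 14 mm, fingertips not below 50 mm.
- push_rod (a joint): Steel push rod with a 100 mm wide wooden head in the chamber; moves along the keeper's +y. 0 to 0.006 at the start (drawn out), 0.142 m = fully in (it counts from 0.135). Hard stops at both ends; stays where left; 1 to 2 N, a little more with the tin before it.
- rod_grip (a point): In the upright brass tab at the rod's outer end, 65 mm above the desk: 40 mm along the keeper's x, 14 mm along its y, up to 78 mm high; at keeper (0,-230) mm drawn out, (0,-88) fully in. Pinch it from above across the 14 mm, fingertips not below 46 mm, or push it.
- ink_pad: The ink-pad tin: flat closed red tin with a pale label, 62 (its x) x 92 (its y) x 16 mm, about 90 g, loose, lying flat on the right of the desk. Origin in the middle of its underside, z up. Grip it across the 62 mm. Its lid does not open. (Any other such tin far off by the plant is no part of the task.)
- sticky_notes: Bystander: square pad of sticky notes, 75 x 75 x 16 mm, loose, on the right; origin under its middle.
- stapler: Bystander: black stapler, 150 x 38 x 50 mm, loose, on the left; origin under its middle.
Things that resemble listed ones, but are neither listed nor needed, are in the scene too. There is more than one size of the ink_pad; the one meant has the size given above.

How it is judged:
On the way, in this order (a step that is already met when the one before it is completed fails the run):
1. the tin lies flat in the chamber, let go (x of ink_pad in the frame of chamber_spot between -0.055 and 0.055 m and y of ink_pad in the frame of chamber_spot between -0.045 and 0.045 m and z of ink_pad in the frame of chamber_spot between -0.01 and 0.006 m and angle between ink_pad's own z axis and vertical below 0.12 rad and contact force between the fingers and ink_pad below 0.05 N), for 0.2 s.
2. the outer lid is fully shut over it, the gate still shut (x of ink_pad in the frame of chamber_spot between -0.055 and 0.055 m and y of ink_pad in the frame of chamber_spot between -0.045 and 0.045 m and z of ink_pad in the frame of chamber_spot between -0.01 and 0.006 m and angle between ink_pad's own z axis and vertical below 0.12 rad and value of joint outer_lid below 0.008 m and value of joint inner_gate below 0.02 m), for 0.2 s.
3. the inner gate is fully open, the lid still shut (value of joint outer_lid below 0.008 m and value of joint inner_gate above 0.105 m), for 0.2 s.
At the end, for the whole second after the job is handed in: The tin lies flat (tilt under 0.12 rad) and at rest on the floor of the inner room, wholly past the gate (centre within 55 mm of inner_spot in the keeper's x, -34 to +40 mm in y); the outer lid is shut (under 0.008 m), the gate fully open (over 0.105 m), the rod fully in (over 0.135 m) (all of step 3 and x of ink_pad in the frame of inner_spot between -0.055 and 0.055 m and y of ink_pad in the frame of inner_spot between -0.034 and 0.04 m and z of ink_pad in the frame of inner_spot between -0.01 and 0.006 m and angle between ink_pad's own z axis and vertical below 0.12 rad and contact force between the fingers and ink_pad below 0.05 N and value of joint push_rod above 0.135 m and linear speed of ink_pad below 0.02 m/s); the robot touches nothing.
It fails at once if both doors open at once (each over 0.02 m) (value of joint each of outer_lid, inner_gate above 0.02 m).
It fails at once if a bystander pushed more than 30 mm away (distance of any of sticky_notes, stapler from where it was at the start of the episode above 0.03 m).
It also fails if it takes over 72 s, if anything falls off the work surface, if the arm or the gripper's body presses on something with over 40 N, if the wrist force passes 120 N, or if a joint passes its speed limit or range.

## Robot

A 7-joint arm with a two-finger parallel gripper is mounted at the origin on the work surface; the furniture and walls round the work are solid. World frame = base frame: x ahead of the robot, y to its left, z up, the work surface at z = 0. Lengths are in m, angles in rad, forces in N, time in s.
With the tool pointing down it reaches from about 0.425 to 0.95 m from the base axis. Payload 4.7 kg.
Tool frame: the origin (TCP) lies at the very end of the fingers, on their centre line; the grasp point (between the pads) lies 19 mm behind it; z points along the fingers, y is the line along which they close (so a half turn about z gives the same grasp; the last joint's range is limited). The gripper opens to 85 mm and grips with 20 to 120 N. Pads are 22 mm wide; open, the fingers measure 114 mm over their backs; the gripper's body (76 mm by 85 mm) begins 54 mm behind the grasp point. The pads swing forward as they close: fully open they stand 13 mm farther back than shut.
Start: joints at [-1.194, 0.469, -0.049, 1.532, 0.024, 1.141, -0.082], TCP at [0.266, 0.62, 0.231] pointing down, gripper open.
Joint ranges: [-2.59, 2.59], [-0.33, 1.99], [-1.39, 1.29], [0.1, 2.45], [-1.04, 4.18], [0.21, 1.99], [-2.66, 2.66]. Speed limits (rad/s): [2.57, 2.57, 3.14, 3.14, 3.14, 3.14, 3.14].

## Interface

Orientations are given as a rotation vector (axis times angle).
In Python, from plant import sensors, get_image, order gives the robot as it stands.
- The arm moves only by the tool play_rows, never from a script. Its argument "rows" is a list of rows, each an object of numbers: "gripper": the finger opening in cm, from 0 to 8.54; "dx", "dy", "dz": the shift along the tool's x, y, z in cm; "turn": the turn about the tool's z in rad. A call has 1 to 12 rows; each row is the pose to reach, as a shift and turn from the pose commanded when the call began, along the tool's axes at that moment; what a row does not reach only later rows make up. A row lasts 1/12 s, in which the tool goes at most 41.7 mm and 7.16 degrees, less where a joint would pass 70% of its speed; a pose out of reach is approached as far as the arm can. A call with a gripper value outside its range is refused whole. The fingers move at their own pace and stop on an object; "squeeze" is the grip in N (left out, the last holds). Time passes only in rows, so rows that repeat a pose let the fingers close. It gives the time, the measured TCP pose, the force, the opening and the grip force at its end, in the units of the state.
- sensors.sense(): the state, without advancing time (a new reading comes with each control period).
- get_image(name): name is "side" or "top"; returns a dict with "color" (480x640x3 uint8, red, green, blue), "fx", "fy", "cx", "cy" (pixels), "D" ([k1, k2, p1, p2, k3] as OpenCV has them; the pictures are not rectified), "world_from_camera" (4x4, takes a point from camera to world coordinates). Camera axes: x right, y up, looking along -z (the intrinsics and any distortion apply to the point x, -y, -z); pixel columns grow to the right and rows downward; lengths in m; the calibration is good to about 2 mm. A picture is of the moment at which its call begins. There is no depth.
- order.close_job(): hands the job in; it is judged then, once.
The state is a dict: "clock": time; "joints": joint angles; "joint_velocities": joint speeds; "effort": joint torques, N m; "tool_pos": TCP position; "tcp_rot": TCP orientation; "wrist_force": force on the tool from outside, world axes, zero at the start; "wrist_torque": the same for the moment, N m; "finger_gap": opening from 0.0 (shut) to 1.0 (fully open); "gripper_force": force on a finger pad.
Only numpy, scipy, OpenCV 4.12 (cv2) and the standard library are available. Lean on these libraries where they do the work, as an engineer would, in place of code of your own. Each camera call takes 0.05 s, during which the arm holds its last target. There are 200 camera calls.

## Working session

There is one attempt and no reset: what is moved stays moved. The work goes in short steps, Python scripts to look and compute and a tool call to move; the robot and the scene stay as the last step left them, time stands still between calls to the robot, and variables do not carry over. Pictures are saved under pics/ and viewed, at most 10 in all, crops included, and the job is handed in when it is done.

Besides the shell and the picture viewer there is one more tool, called after "Request:" in YAML: its name, and indented under it one key for each argument. play_rows: Moves the arm, as the interface text tells. Its arguments: {"type":"object","properties":{"rows":{"type":"array"},"squeeze":{"type":"number"}},"required":["rows"]}

```bash
mkdir -p pics
cat > h.py <<'E'
import numpy as np, cv2
from plant import sensors,get_image,order
def cap(n,f):
    im=get_image(n); cv2.imwrite('pics/'+f+'.png',im['color'][:,:,::-1]); 
    np.savez('pics/'+f+'.npz',**{k:v for k,v in im.items()}); return im
def load(f): return dict(np.load('pics/'+f+'.npz'))
def cast(im,uv,z):
    K=np.array([[im['fx'],0,im['cx']],[0,im['fy'],im['cy']],[0,0,1]],float)
    p=cv2.undistortPoints(np.array(uv,float).reshape(-1,1,2),K,np.array(im['D'],float)).reshape(-1,2)
    T=im['world_from_camera']; d=np.c_[p[:,0],-p[:,1],-np.ones(len(p))]@T[:3,:3].T; o=T[:3,3]
    return o+d*((z-o[2])/d[:,2])[:,None]
def proj(im,P):
    T=np.linalg.inv(im['world_from_camera']); c=np.atleast_2d(P)@T[:3,:3].T+T[:3,3]; c=c*[1,-1,-1]
    K=np.array([[im['fx'],0,im['cx']],[0,im['fy'],im['cy']],[0,0,1]],float)
    return cv2.projectPoints(c,np.zeros(3),np.zeros(3),K,np.array(im['D'],float))[0].reshape(-1,2)
E
python3 -c "
from h import *
for n in('top','side'):
    m=cap(n,n+'0'); print(n,m['world_from_camera'].round(3),m['fx'],m['D'])
print(sensors.sense())"
```

```text
top [[-0.029  0.998 -0.064  0.407]
 [-1.    -0.03  -0.003  0.02 ]
 [-0.005  0.064  0.998  1.518]
 [ 0.     0.     0.     1.   ]] 543.8209713037735 [-0.01225308  0.          0.          0.          0.        ]
side [[ 0.995  0.022 -0.1    0.31 ]
 [-0.099  0.439 -0.893 -1.567]
 [ 0.024  0.898  0.438  0.847]
 [ 0.     0.     0.     1.   ]] 544.8775795286962 [0.02282916 0.         0.         0.         0.        ]
{'clock': 0.1, 'joints': array([-1.19389393,  0.46935999, -0.04859038,  1.5335577 ,  0.02407951,
        1.14102424, -0.08228943]), 'joint_velocities': array([-1.32209792e-03, -2.26417318e-03,  8.37621931e-05, -4.01298838e-03,
        5.76839617e-04, -8.37125839e-04, -4.29717610e-04]), 'effort': array([ 2.23664674e-04, -5.11516035e+01, -4.71598003e-02, -2.38390660e+01,
        1.07513389e-02,  4.39046096e-03, -1.46405320e-06]), 'tool_pos': array([0.26623809, 0.6197051 , 0.23037398]), 'tcp_rot': array([-6.32964378e-01, -3.07684899e+00,  2.72833777e-03]), 'wrist_force': array([ 0.0601821 , -0.19622025,  0.05110487]), 'wrist_torque': array([-0.05401468, -0.02482351, -0.0226615 ]), 'gripper_force': 0.0, 'finger_gap': 1.0008555751594577}
```

View pics/top0.png

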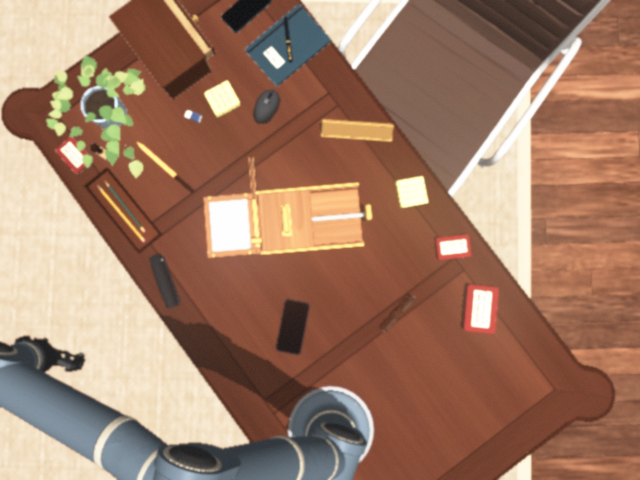

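View pics/side0.png

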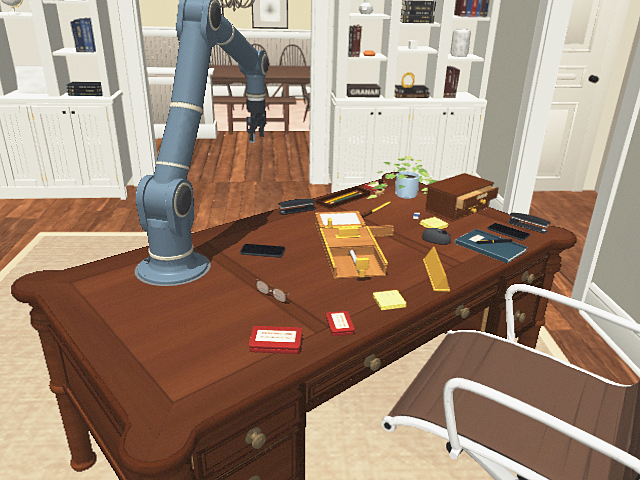

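```bash
cat > m.py <<'E'
from h import *
im=load('top0'); c=im['color']; hsv=cv2.cvtColor(c,cv2.COLOR_RGB2HSV)
red=((hsv[:,:,0]<5)|(hsv[:,:,0]>174))&(hsv[:,:,1]>170)&(hsv[:,:,2]>120)
cs,_=cv2.findContours(red.astype(np.uint8),cv2.RETR_EXTERNAL,cv2.CHAIN_APPROX_NONE)
for k in cs:
    if cv2.contourArea(k)<100: continue
    w=cast(im,k.reshape(-1,2),0.014)[:,:2]*1000
    print('red',k.reshape(-1,2).mean(0).round(),[np.round(a,1) for a in cv2.minAreaRect(w.astype(np.float32))])
# keeper rail/brass: yellow
yel=(hsv[:,:,0]>14)&(hsv[:,:,0]<28)&(hsv[:,:,1]>130)&(hsv[:,:,2]>150)
cs,_=cv2.findContours(yel.astype(np.uint8),cv2.RETR_EXTERNAL,cv2.CHAIN_APPROX_NONE)
for k in cs:
    if cv2.contourArea(k)<25: continue
    w=cast(im,k.reshape(-1,2),0.048)[:,:2]*1000
    print('yel',k.reshape(-1,2).mean(0).round(),cv2.contourArea(k),[np.round(a,1) for a in cv2.minAreaRect(w.astype(np.float32))])
a=cv2.resize(c[165:275,185:385],None,fx=4,fy=4,interpolation=cv2.INTER_CUBIC)
cv2.imwrite('pics/k0.png',a[:,:,::-1])
b=cv2.resize(c[175:345,390:510],None,fx=3,fy=3,interpolation=cv2.INTER_CUBIC)
cv2.imwrite('pics/t0.png',b[:,:,::-1])
E
python3 m.py
```

```text
yel [121. 214.] 205.0 [array([606., 551.]), array([169.9,  11.4]), np.float64(39.1)]
yel [357. 130.] 1202.5 [array([817.5, -99.4]), array([197. ,  51.1]), np.float64(84.6)]
```

View pics/k0.png

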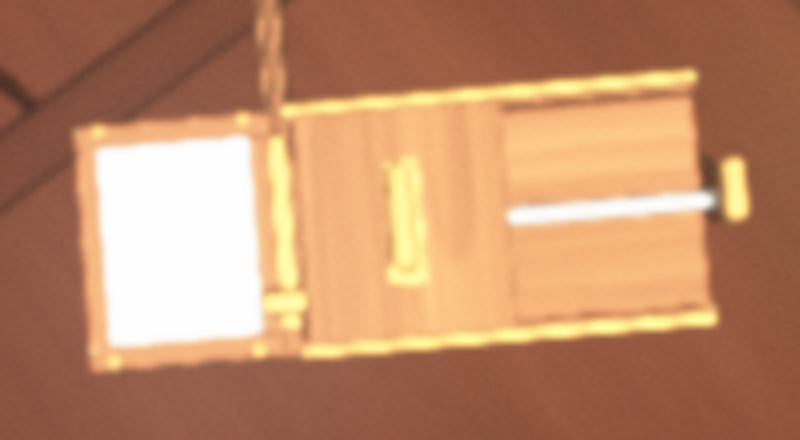

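View pics/t0.png

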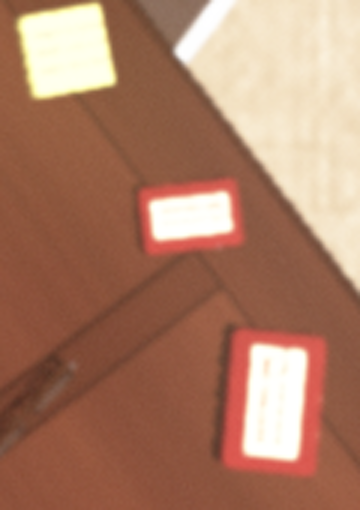

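```bash
cat > m2.py <<'E'
from h import *
im=load('top0'); c=im['color']; hsv=cv2.cvtColor(c,cv2.COLOR_RGB2HSV)
print(hsv[310,468],hsv[247,439],hsv[220,286],hsv[212,369],hsv[241,257],hsv[192,320],hsv[280,400],hsv[200,280])
r,g,b=[c[:,:,i].astype(int) for i in range(3)]
red=((r>120)&(g<90)&(b<90)&(r-g>75)).astype(np.uint8)
cs,_=cv2.findContours(red,cv2.RETR_EXTERNAL,cv2.CHAIN_APPROX_NONE)
for k in cs:
    if cv2.contourArea(k)<100: continue
    w=cast(im,k.reshape(-1,2),0.014)[:,:2]*1000
    print('red',k.reshape(-1,2).mean(0).round(),[np.round(a,1) for a in cv2.minAreaRect(w.astype(np.float32))])
yel=((hsv[:,:,0]>=18)&(hsv[:,:,0]<30)&(r>200)&(g>150)&(b<175)).astype(np.uint8)
yel[:,:200]=0
cs,_=cv2.findContours(yel,cv2.RETR_EXTERNAL,cv2.CHAIN_APPROX_NONE)
for k in cs:
    if cv2.contourArea(k)<12: continue
    u=k.reshape(-1,2)
    for z in ((.048,.078) if u[:,1].min()>170 else (.048,)):
      w=cast(im,u,z)[:,:2]*1000
      print('yel',u.mean(0).round(),cv2.contourArea(k),z,[np.round(a,1) for a in cv2.minAreaRect(w.astype(np.float32))])
# corner casts from crop coords /4
q=np.array([[405,222],[286,303],[735,190],[290,108],[692,76],[308,352],[714,318],[76,132],[95,369]])/4+[185,165]
for p,z in zip(q,[.078,.078,.078,.048,.048,.048,.048,.04,.04]): print(p,cast(im,[p],z)[0].round(4))
E
python3 m2.py
```

```text
[  2 161 215] [  4 128 225] [ 27  93 255] [ 27  94 255] [ 28  85 255] [ 12 139 217] [  8 146 140] [ 14 125 246]
red [474. 306.] [array([ 318.3, -424.4]), array([ 85.2, 131.5]), np.float64(81.6)]
yel [312. 248.] 249.5 0.048 [array([495.9,  33.3]), array([ 10.1, 277.5]), np.float64(3.0)]
yel [312. 248.] 249.5 0.078 [array([494.1,  33. ]), array([  9.9, 271.8]), np.float64(3.0)]
yel [368. 212.] 57.0 0.048 [array([ 590.4, -123. ]), array([13.6, 38.3]), np.float64(88.0)]
yel [368. 212.] 57.0 0.078 [array([ 586.7, -120.1]), array([13.3, 37.5]), np.float64(88.0)]
yel [286. 220.] 276.0 0.048 [array([576.3, 101.5]), array([90.6, 30.3]), np.float64(0.7)]
yel [286. 220.] 276.0 0.078 [array([572.9,  99.8]), array([88.8, 29.7]), np.float64(0.7)]
yel [255. 224.] 223.5 0.048 [array([569.7, 183.5]), array([ 27.1, 131.2]), np.float64(88.7)]
yel [255. 224.] 223.5 0.078 [array([566.4, 180.1]), array([ 26.6, 128.5]), np.float64(88.7)]
yel [306. 188.] 254.0 0.048 [array([661. ,  43.6]), array([  9.7, 282.2]), np.float64(3.2)]
yel [306. 188.] 254.0 0.078 [array([655.9,  43.1]), array([  9.5, 276.5]), np.float64(3.2)]
yel [372. 138.] 59.5 0.048 [array([ 794.8, -140. ]), array([104.3,   8.3]), np.float64(83.8)]
yel [338. 136.] 42.0 0.048 [array([804., -47.]), array([71.6,  7.5]), np.float64(83.8)]
yel [357. 124.] 136.5 0.048 [array([ 835.9, -101.4]), array([190.3,  10.9]), np.float64(83.6)]
yel [222.  98.] 753.0 0.048 [array([918.8, 269.8]), array([80.9, 78.1]), np.float64(26.8)]
yel [203.  45.] 42.0 0.048 [array([1071.7,  322.5]), array([40.7, 13.1]), np.float64(31.8)]
[286.25 220.5 ] [0.5705 0.0995 0.078 ]
[256.5  240.75] [0.5188 0.1799 0.078 ]
[368.75 212.5 ] [ 0.5853 -0.1207  0.078 ]
[257.5 192. ] [0.6543 0.1775 0.048 ]
[358. 184.] [ 0.6681 -0.0971  0.048 ]
[262. 253.] [0.4874 0.1691 0.048 ]
[363.5 244.5] [ 0.5023 -0.1063  0.048 ]
[204. 198.] [0.6436 0.3255 0.04  ]
[208.75 257.25] [0.4806 0.3152 0.04  ]
```

```bash
cat >> h.py <<'E'
from scipy.spatial.transform import Rotation as R
KO=np.array([.574,.107]);KY=.054
def kp(x,y): c,s=np.cos(KY),np.sin(KY); return KO+[c*x-s*y,s*x+c*y]
def plan(xy,z,yaw=None):
    """yaw: world angle of the tool's closing line (tool y), mod pi"""
    s=sensors.sense(); r=R.from_rotvec(s['tcp_rot']).as_matrix()
    d=r.T@(np.r_[xy,z]-s['tool_pos'])*100
    t=0
    if yaw is not None:
        cur=np.arctan2(r[1,1],r[0,1]); t=-((yaw-cur+np.pi/2)%np.pi-np.pi/2)  # tool z down
    print('tcp',s['tool_pos'].round(4),'tilt',np.round(r[:,2],3),'d cm',d.round(2),'turn',round(t,3),'j7',s['joints'][6].round(2),'t',s['clock'])
E
cat > m3.py <<'E'
from h import *
im=load('top0'); c=im['color'][225:270,425:485]; hsv=cv2.cvtColor(c,cv2.COLOR_RGB2LAB).astype(float)
r,g,b=[c[:,:,i].astype(int) for i in range(3)]
m=((r-g>80)|((r>180)&(b>150))).astype(np.uint8)
cs,_=cv2.findContours(m,cv2.RETR_EXTERNAL,cv2.CHAIN_APPROX_NONE); k=max(cs,key=cv2.contourArea).reshape(-1,2)+[425,225]
for z in(.008,.016):
  w=cast(im,k,z)[:,:2]; print(k.min(0),k.max(0),cv2.minAreaRect((w*1000).astype(np.float32)))
print(m.sum())
plan(kp(0,-7),.15,KY+np.pi/2)
E
python3 m3.py
```

```text
[436 234] [471 259] ((491.5804748535156, -358.75067138671875), (63.86642837524414, 93.9103012084961), 4.628665447235107)
[436 234] [471 259] ((491.132568359375, -356.74212646484375), (63.5279426574707, 93.41261291503906), 4.628638744354248)
824
tcp [0.2662 0.6197 0.2304] tilt [-0.001 -0.002 -1.   ] d cm [-359.14 -662.25    9.22] turn -0.46 j7 -0.08 t 0.1
```

Candidates for the tin in the top view are (453,247), (481,308) and (71,155). At (453,247) it measures 64x94 mm, which matches. At (481,308) it is 85x131 mm, too big. The one at (71,155) is by the plant and excluded. The close crop confirms the small one. The keeper is at about (0.574, 0.107) with yaw 0.054, and the lid is about 7 mm open.

```bash
python3 -c "
from h import *
plan(kp(0,-.007),.15,KY+np.pi/2)"
```

```text
tcp [0.2662 0.6197 0.2304] tilt [-0.001 -0.002 -1.   ] d cm [-48.83 -35.57   8.1 ] turn -0.46 j7 -0.08 t 0.1
```

Request:
play_rows:
  rows:
    - {"dx":-48.8,"dy":-35.6,"dz":0,"turn":-0.46,"gripper":5}
    - {"dx":-48.8,"dy":-35.6,"dz":0,"turn":-0.46,"gripper":5}
    - {"dx":-48.8,"dy":-35.6,"dz":0,"turn":-0.46,"gripper":5}
    - {"dx":-48.8,"dy":-35.6,"dz":0,"turn":-0.46,"gripper":5}
    - {"dx":-48.8,"dy":-35.6,"dz":0,"turn":-0.46,"gripper":5}
    - {"dx":-48.8,"dy":-35.6,"dz":0,"turn":-0.46,"gripper":5}
    - {"dx":-48.8,"dy":-35.6,"dz":0,"turn":-0.46,"gripper":5}
    - {"dx":-48.8,"dy":-35.6,"dz":0,"turn":-0.46,"gripper":5}
    - {"dx":-48.8,"dy":-35.6,"dz":0,"turn":-0.46,"gripper":5}
    - {"dx":-48.8,"dy":-35.6,"dz":0,"turn":-0.46,"gripper":5}
    - {"dx":-48.8,"dy":-35.6,"dz":0,"turn":-0.46,"gripper":5}
    - {"dx":-48.8,"dy":-35.6,"dz":0,"turn":-0.46,"gripper":5}

```text
clock: 1.1
tool_pos: [0.5217, 0.188, 0.2311]
tcp_rot: [0.085, -3.14, 0.0]
wrist_force: [0.5, 0.1, 0.2]
finger_gap: 0.584
gripper_force: 0.0
```

```bash
python3 -c "
from h import *
plan(kp(0,-.007),.12,KY+np.pi/2)"
```

```text
tcp [0.5217 0.188  0.2311] tilt [-0. -0. -1.] d cm [-4.79 -9.07 11.11] turn 0.0 j7 1.22 t 1.1
```

Request:
play_rows:
  rows:
    - {"dx":-4.8,"dy":-9.1,"dz":6,"gripper":5}
    - {"dx":-4.8,"dy":-9.1,"dz":9,"gripper":5}
    - {"dx":-4.8,"dy":-9.1,"dz":11,"gripper":5}
    - {"dx":-4.8,"dy":-9.1,"dz":11,"gripper":5}
    - {"dx":-4.8,"dy":-9.1,"dz":11,"gripper":5}
    - {"dx":-4.8,"dy":-9.1,"dz":11,"gripper":5}

```text
invalid input at $.rows[0]: expected keys gripper, dx, dy, dz, turn
```

```bash
python3 -c "
from h import *
plan(kp(0,-.007),.058,KY+np.pi/2)
m=cap('top','a1'); cv2.imwrite('pics/a1c.png',cv2.resize(m['color'][140:290,190:400],None,fx=3.7,fy=3.7)[:,:,::-1])"
```

```text
tcp [0.5217 0.188  0.2311] tilt [-0. -0. -1.] d cm [-4.79 -9.07 17.31] turn 0.0 j7 1.22 t 1.1
```

View pics/a1c.png

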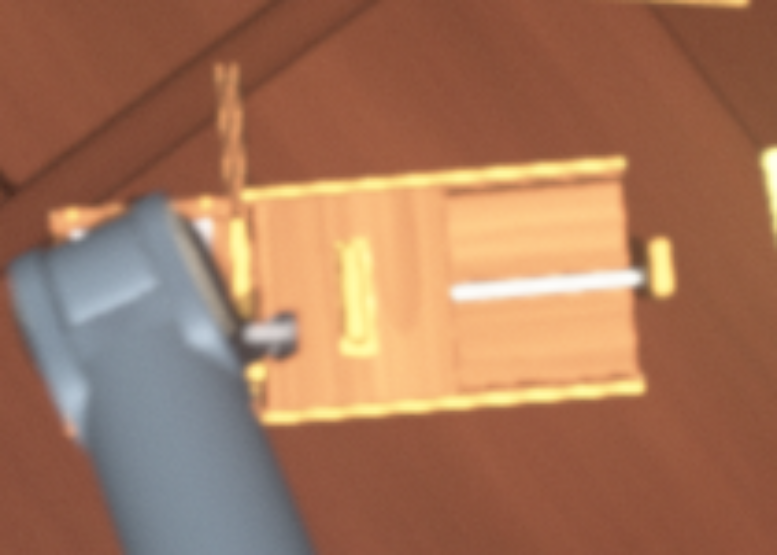

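The move was refused because every row needs all five keys, so the arm is still over the inner room at crop (200,330). The bar handle is at crop (357,297), unobstructed. I'll resend with all the keys.

Request:
play_rows:
  rows:
    - {"dx":-4.8,"dy":-9.1,"dz":4,"turn":0,"gripper":5}
    - {"dx":-4.8,"dy":-9.1,"dz":8,"turn":0,"gripper":5}
    - {"dx":-4.8,"dy":-9.1,"dz":11,"turn":0,"gripper":5}
    - {"dx":-4.8,"dy":-9.1,"dz":11,"turn":0,"gripper":5}
    - {"dx":-4.8,"dy":-9.1,"dz":14,"turn":0,"gripper":5}
    - {"dx":-4.8,"dy":-9.1,"dz":17.2,"turn":0,"gripper":5}
    - {"dx":-4.8,"dy":-9.1,"dz":17.2,"turn":0,"gripper":5}

```text
clock: 1.73
tool_pos: [0.5692, 0.1006, 0.0531]
tcp_rot: [0.084, -3.128, 0.004]
wrist_force: [-1.8, -0.4, -0.6]
finger_gap: 0.582
gripper_force: 0.0
```

```bash
python3 -c "
from h import *
plan(kp(0,-.007),.058,KY+np.pi/2);m=cap('side','s1'); cv2.imwrite('pics/s1c.png',cv2.resize(m['color'][180:300,290:410],None,fx=4.5,fy=4.5)[:,:,::-1])"
```

```text
tcp [0.5692 0.1006 0.0531] tilt [-0.012 -0.003 -1.   ] d cm [-0.51 -0.09 -0.49] turn -0.0 j7 1.42 t 1.7333
```

View pics/s1c.png

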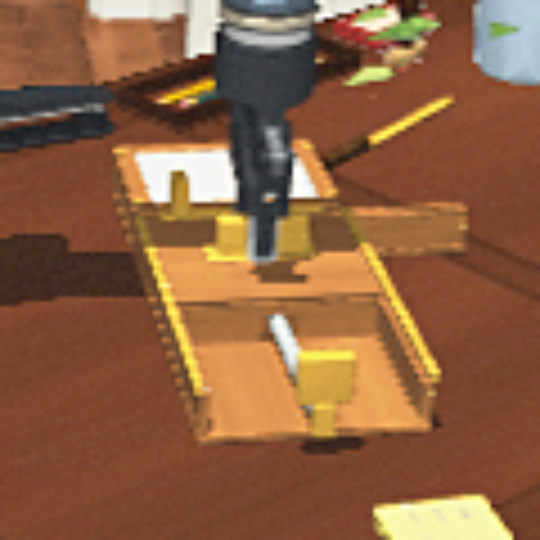

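The fingers straddle the bar: fingertip at crop (262,250), bar (215-310,240). Now closing.

Request:
play_rows:
  rows:
    - {"dx":0,"dy":0,"dz":0,"turn":0,"gripper":1}
    - {"dx":0,"dy":0,"dz":0,"turn":0,"gripper":1}
    - {"dx":0,"dy":0,"dz":0,"turn":0,"gripper":1}
    - {"dx":0,"dy":0,"dz":0,"turn":0,"gripper":1}
    - {"dx":0,"dy":0,"dz":0,"turn":0,"gripper":1}
  squeeze: 30

```text
clock: 2.2
tool_pos: [0.5757, 0.1027, 0.0617]
tcp_rot: [-0.086, 3.136, 0.002]
wrist_force: [0.4, 1.0, 5.9]
finger_gap: 0.153
gripper_force: 32.5
```

Request:
play_rows:
  rows:
    - {"dx":0,"dy":-1,"dz":0,"turn":0,"gripper":1}
    - {"dx":0,"dy":-2.5,"dz":0,"turn":0,"gripper":1}
    - {"dx":0,"dy":-4,"dz":0,"turn":0,"gripper":1}
    - {"dx":0,"dy":-5.5,"dz":0,"turn":0,"gripper":1}
    - {"dx":0,"dy":-7,"dz":0,"turn":0,"gripper":1}
    - {"dx":0,"dy":-8.5,"dz":0,"turn":0,"gripper":1}
    - {"dx":0,"dy":-10,"dz":0,"turn":0,"gripper":1}
    - {"dx":0,"dy":-11.5,"dz":0,"turn":0,"gripper":1}
    - {"dx":0,"dy":-12.5,"dz":0,"turn":0,"gripper":1}
    - {"dx":0,"dy":-13.2,"dz":0,"turn":0,"gripper":1}
    - {"dx":0,"dy":-13.6,"dz":0,"turn":0,"gripper":1}
    - {"dx":0,"dy":-13.6,"dz":0,"turn":0,"gripper":1}

```text
clock: 3.2
tool_pos: [0.5829, -0.0286, 0.0617]
tcp_rot: [-0.089, 3.137, 0.011]
wrist_force: [-1.3, 10.0, 8.5]
finger_gap: 0.158
gripper_force: 32.9
```

Request:
play_rows:
  rows:
    - {"dx":0,"dy":-0.3,"dz":0,"turn":0,"gripper":1}
    - {"dx":0,"dy":-0.3,"dz":0,"turn":0,"gripper":1}
    - {"dx":0,"dy":-0.3,"dz":0,"turn":0,"gripper":1}

```text
clock: 3.45
tool_pos: [0.5829, -0.0287, 0.0617]
tcp_rot: [-0.092, 3.137, 0.014]
wrist_force: [-2.5, 14.1, 8.7]
finger_gap: 0.156
gripper_force: 33.1
```

Request:
play_rows:
  rows:
    - {"dx":0,"dy":0.3,"dz":0,"turn":0,"gripper":5}
    - {"dx":0,"dy":0.3,"dz":0,"turn":0,"gripper":5}
    - {"dx":0,"dy":0.3,"dz":0,"turn":0,"gripper":5}
    - {"dx":0,"dy":0.3,"dz":-4,"turn":0,"gripper":5}
    - {"dx":0,"dy":0.3,"dz":-8,"turn":0,"gripper":8.5}
    - {"dx":0,"dy":0.3,"dz":-12,"turn":0,"gripper":8.5}
    - {"dx":0,"dy":0.3,"dz":-12,"turn":0,"gripper":8.5}

```text
clock: 4.03
tool_pos: [0.5865, -0.0357, 0.1876]
tcp_rot: [-0.081, 3.125, -0.002]
wrist_force: [1.3, 0.6, 0.5]
finger_gap: 0.976
gripper_force: 0.0
```

```bash
sed -i 's/KO=np.array(\[.574,.107\])/KO=np.array([.575,.1105])/' h.py; python3 -c "
from h import *
plan([.491,-.356],.10,.081)"
```

```text
tcp [ 0.5865 -0.0357  0.1876] tilt [ 0.015 -0.001 -1.   ] d cm [ 11.33 -31.48   8.63] turn 1.542 j7 1.65 t 4.0333
```

Request:
play_rows:
  rows:
    - {"dx":11.3,"dy":-31.5,"dz":0,"turn":1.54,"gripper":8.5}
    - {"dx":11.3,"dy":-31.5,"dz":0,"turn":1.54,"gripper":8.5}
    - {"dx":11.3,"dy":-31.5,"dz":0,"turn":1.54,"gripper":8.5}
    - {"dx":11.3,"dy":-31.5,"dz":0,"turn":1.54,"gripper":8.5}
    - {"dx":11.3,"dy":-31.5,"dz":0,"turn":1.54,"gripper":8.5}
    - {"dx":11.3,"dy":-31.5,"dz":0,"turn":1.54,"gripper":8.5}
    - {"dx":11.3,"dy":-31.5,"dz":0,"turn":1.54,"gripper":8.5}
    - {"dx":11.3,"dy":-31.5,"dz":0,"turn":1.54,"gripper":8.5}
    - {"dx":11.3,"dy":-31.5,"dz":0,"turn":1.54,"gripper":8.5}
    - {"dx":11.3,"dy":-31.5,"dz":0,"turn":1.54,"gripper":8.5}
    - {"dx":11.3,"dy":-31.5,"dz":2,"turn":1.54,"gripper":8.5}
    - {"dx":11.3,"dy":-31.5,"dz":4,"turn":1.54,"gripper":8.5}

```text
clock: 5.03
tool_pos: [0.4856, -0.3568, 0.1399]
tcp_rot: [2.086, 2.344, 0.0]
wrist_force: [0.5, 0.3, -1.2]
finger_gap: 0.998
gripper_force: 0.0
```

Request:
play_rows:
  rows:
    - {"dx":0,"dy":0,"dz":0,"turn":0,"gripper":8.5}
    - {"dx":0,"dy":0,"dz":0,"turn":0,"gripper":8.5}
    - {"dx":0,"dy":0,"dz":0,"turn":0,"gripper":8.5}

```text
clock: 5.28
tool_pos: [0.4858, -0.3555, 0.14]
tcp_rot: [2.075, 2.357, -0.0]
wrist_force: [0.5, 0.1, 1.5]
finger_gap: 0.997
gripper_force: 0.0
```

```bash
python3 -c "
from h import *
plan([.491,-.355],.006,.081)
m=cap('top','a2'); s=cap('side','s2')
a=cv2.resize(m['color'][170:330,380:520],(490,560)); b=cv2.resize(s['color'][260:380,240:320+90],(800-490,560))
cv2.imwrite('pics/a2c.png',np.hstack([a,b])[:,:,::-1])
im=load('top0')
m0=load('top0'); "
```

```text
tcp [ 0.4858 -0.3555  0.14  ] tilt [ 0.001 -0.001 -1.   ] d cm [-1.00e-02  5.10e-01  1.34e+01] turn 0.046 j7 0.95 t 5.2833
```

View pics/a2c.png

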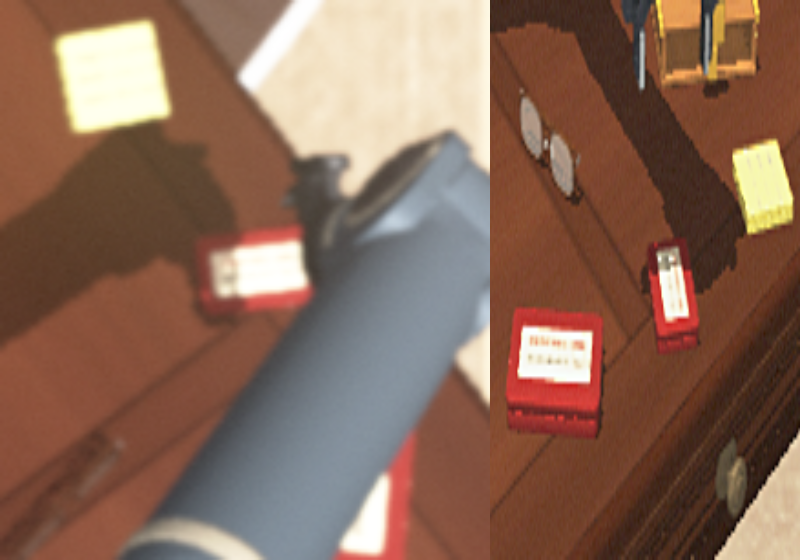

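Left half: the small tin is undisturbed (crop (255,270)) and the gripper hangs above it, displaced outward by parallax. The side view on the right agrees. I'll check the tin position against the side view.

```bash
python3 -c "
from h import *
im=load('side0'); c=im['color'][300:345,315:365].astype(int); r,g,b=c[:,:,0],c[:,:,1],c[:,:,2]
m=(((r-g>70)|((r>180)&(b>140)))).astype(np.uint8)
cs,_=cv2.findContours(m,cv2.RETR_EXTERNAL,cv2.CHAIN_APPROX_NONE); k=max(cs,key=cv2.contourArea).reshape(-1,2)+[315,300]
print(k.min(0),k.max(0))
w=cast(im,k,.016)[:,:2]; print(cv2.minAreaRect((w*1000).astype(np.float32)), w.min(0),w.max(0))
p=proj(im,np.array([[.491,-.355,.016],[.46,-.31,.016],[.522,-.31,.016],[.522,-.40,.016],[.46,-.40,.016]])); print(p.round(1))
"
```

```text
[326 311] [354 335]
((493.36297607421875, -365.6178283691406), (63.54496765136719, 111.09131622314453), 4.236911296844482) [ 0.4591358  -0.42222686] [ 0.52693542 -0.3106346 ]
[[338.6 320. ]
 [325.4 311.2]
 [347.7 310.4]
 [352.5 329.4]
 [328.9 330.3]]
```

Request:
play_rows:
  rows:
    - {"dx":0,"dy":0.6,"dz":3,"turn":0.046,"gripper":8.5}
    - {"dx":0,"dy":0.6,"dz":6,"turn":0.046,"gripper":8.5}
    - {"dx":0,"dy":0.6,"dz":9,"turn":0.046,"gripper":8.5}
    - {"dx":0,"dy":0.6,"dz":11.5,"turn":0.046,"gripper":8.5}
    - {"dx":0,"dy":0.6,"dz":12.5,"turn":0.046,"gripper":8.5}
    - {"dx":0,"dy":0.6,"dz":13.5,"turn":0.046,"gripper":8.5}
    - {"dx":0,"dy":0.6,"dz":14.1,"turn":0.046,"gripper":8.5}
    - {"dx":0,"dy":0.6,"dz":14.1,"turn":0.046,"gripper":8.5}
    - {"dx":0,"dy":0.6,"dz":14.1,"turn":0.046,"gripper":8.5}

```text
clock: 6.13
tool_pos: [0.4924, -0.3546, -0.0007]
tcp_rot: [2.131, 2.306, 0.001]
wrist_force: [-0.0, 0.4, 0.5]
finger_gap: 0.994
gripper_force: 0.0
```

Request:
play_rows:
  rows:
    - {"dx":0,"dy":0,"dz":0,"turn":0,"gripper":5.5}
    - {"dx":0,"dy":0,"dz":0,"turn":0,"gripper":5.5}
    - {"dx":0,"dy":0,"dz":0,"turn":0,"gripper":5.5}
    - {"dx":0,"dy":0,"dz":0,"turn":0,"gripper":5.5}
    - {"dx":0,"dy":0,"dz":0,"turn":0,"gripper":5.5}
  squeeze: 30

```text
clock: 6.55
tool_pos: [0.4923, -0.3544, -0.0003]
tcp_rot: [2.131, 2.306, 0.001]
wrist_force: [-0.9, 0.6, 5.8]
finger_gap: 0.714
gripper_force: 32.2
```

Request:
play_rows:
  rows:
    - {"dx":0,"dy":0,"dz":-2,"turn":0,"gripper":5.5}
    - {"dx":0,"dy":0,"dz":-5,"turn":0,"gripper":5.5}
    - {"dx":0,"dy":0,"dz":-9,"turn":0,"gripper":5.5}
    - {"dx":0,"dy":0,"dz":-13,"turn":0,"gripper":5.5}
    - {"dx":0,"dy":0,"dz":-16,"turn":0,"gripper":5.5}
    - {"dx":0,"dy":0,"dz":-16,"turn":0,"gripper":5.5}
  squeeze: 40

```text
clock: 7.05
tool_pos: [0.4948, -0.357, 0.1657]
tcp_rot: [2.123, 2.297, 0.005]
wrist_force: [0.7, -0.6, -0.5]
finger_gap: 0.708
gripper_force: 43.9
```

```bash
python3 -c "
from h import *
plan(kp(0,.01),.10,KY)"
```

```text
tcp [ 0.4948 -0.357   0.1657] tilt [ 0.012 -0.007 -1.   ] d cm [47.02 11.62  6.34] turn 0.025 j7 0.89 t 7.05
```

Request:
play_rows:
  rows:
    - {"dx":3,"dy":1,"dz":0,"turn":0.025,"gripper":5.5}
    - {"dx":7,"dy":2,"dz":0,"turn":0.025,"gripper":5.5}
    - {"dx":11,"dy":3,"dz":0,"turn":0.025,"gripper":5.5}
    - {"dx":15,"dy":4,"dz":0,"turn":0.025,"gripper":5.5}
    - {"dx":19,"dy":5,"dz":0,"turn":0.025,"gripper":5.5}
    - {"dx":23,"dy":6,"dz":0,"turn":0.025,"gripper":5.5}
    - {"dx":27,"dy":7,"dz":0,"turn":0.025,"gripper":5.5}
    - {"dx":31,"dy":8,"dz":0,"turn":0.025,"gripper":5.5}
    - {"dx":35,"dy":9,"dz":0,"turn":0.025,"gripper":5.5}
    - {"dx":39,"dy":10,"dz":0,"turn":0.025,"gripper":5.5}
    - {"dx":43,"dy":11,"dz":0,"turn":0.025,"gripper":5.5}
    - {"dx":46,"dy":11.5,"dz":0,"turn":0.025,"gripper":5.5}

```text
clock: 8.05
tool_pos: [0.5701, 0.1183, 0.1581]
tcp_rot: [-2.156, -2.284, -0.003]
wrist_force: [-0.4, -0.4, -0.7]
finger_gap: 0.712
gripper_force: 43.8
```

Request:
play_rows:
  rows:
    - {"dx":1,"dy":0.1,"dz":1,"turn":0,"gripper":5.5}
    - {"dx":1,"dy":0.1,"dz":3,"turn":0,"gripper":5.5}
    - {"dx":1,"dy":0.1,"dz":5,"turn":0,"gripper":5.5}
    - {"dx":1,"dy":0.1,"dz":6,"turn":0,"gripper":5.5}
    - {"dx":1,"dy":0.1,"dz":6,"turn":0,"gripper":5.5}
    - {"dx":1,"dy":0.1,"dz":6,"turn":0,"gripper":5.5}
    - {"dx":1,"dy":0.1,"dz":6,"turn":0,"gripper":5.5}

```text
clock: 8.63
tool_pos: [0.5712, 0.1232, 0.0992]
tcp_rot: [2.161, 2.279, 0.002]
wrist_force: [0.3, -0.3, -1.1]
finger_gap: 0.711
gripper_force: 43.8
```

```bash
python3 -c "
from h import *
plan(kp(0,.01),.012,KY)
m=cap('top','a3'); s=cap('side','s3')
a=cv2.resize(m['color'][160:280,190:380],(475,300)); b=cv2.resize(s['color'][200:290,295:393],(325,300))
cv2.imwrite('pics/a3c.png',np.hstack([a,b])[:,:,::-1])"
```

```text
tcp [0.5712 0.1232 0.0992] tilt [ 0.002  0.    -1.   ] d cm [-0.29  0.29  8.72] turn -0.001 j7 0.01 t 8.6333
```

View pics/a3c.png

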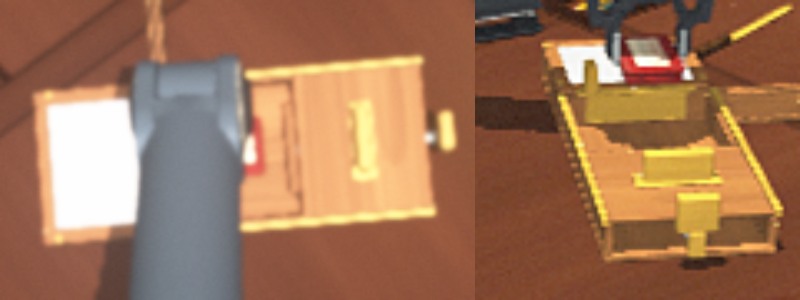

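```bash
python3 -c "
from h import *
im=load('a3');c=im['color'].astype(int)[205:240,280:310]; m=(c[:,:,0]-c[:,:,1]>90)&(c[:,:,1]<110)
ys,xs=np.nonzero(m); print(xs.max()+280,np.median(ys)+205,len(xs))
p=cast(im,[[xs.max()+280.5,np.median(ys)+205]],.1155)[0]; c_,s_=np.cos(KY),np.sin(KY); d=p[:2]-KO; print(p,'keeper',c_*d[0]+s_*d[1],-s_*d[0]+c_*d[1])
"
```

```text
294 222.0 45
[0.56165777 0.07613938 0.1155    ] keeper -0.015177358500481243 -0.033590403981633175
```

Request:
play_rows:
  rows:
    - {"dx":-0.4,"dy":0.3,"dz":0,"turn":0,"gripper":5.5}
    - {"dx":-0.4,"dy":0.3,"dz":2,"turn":0,"gripper":5.5}
    - {"dx":-0.4,"dy":0.3,"dz":4,"turn":0,"gripper":5.5}
    - {"dx":-0.4,"dy":0.3,"dz":6,"turn":0,"gripper":5.5}
    - {"dx":-0.4,"dy":0.3,"dz":7.5,"turn":0,"gripper":5.5}
    - {"dx":-0.4,"dy":0.3,"dz":8.3,"turn":0,"gripper":5.5}
    - {"dx":-0.4,"dy":0.3,"dz":8.7,"turn":0,"gripper":5.5}
    - {"dx":-0.4,"dy":0.3,"dz":8.9,"turn":0,"gripper":5.5}
    - {"dx":-0.4,"dy":0.3,"dz":9,"turn":0,"gripper":5.5}
    - {"dx":-0.4,"dy":0.3,"dz":9,"turn":0,"gripper":5.5}
    - {"dx":-0.4,"dy":0.3,"dz":9,"turn":0,"gripper":5.5}

```text
clock: 9.65
tool_pos: [0.5743, 0.12, 0.0091]
tcp_rot: [2.16, 2.28, 0.002]
wrist_force: [0.2, 0.7, -0.5]
finger_gap: 0.708
gripper_force: 43.8
```

Open and rise, then look.

Request:
play_rows:
  rows:
    - {"dx":0,"dy":0,"dz":0,"turn":0,"gripper":8}
    - {"dx":0,"dy":0,"dz":0,"turn":0,"gripper":8}
    - {"dx":0,"dy":0,"dz":0,"turn":0,"gripper":8}
    - {"dx":0,"dy":0,"dz":0,"turn":0,"gripper":8}
    - {"dx":0,"dy":0,"dz":-2,"turn":0,"gripper":8}
    - {"dx":0,"dy":0,"dz":-5,"turn":0,"gripper":8}
    - {"dx":0,"dy":0,"dz":-9,"turn":0,"gripper":8}
    - {"dx":0,"dy":0,"dz":-13,"turn":0,"gripper":6}
    - {"dx":0,"dy":0,"dz":-16,"turn":0,"gripper":5}
    - {"dx":0,"dy":0,"dz":-16,"turn":0,"gripper":5}

```text
clock: 10.48
tool_pos: [0.5779, 0.1203, 0.1753]
tcp_rot: [2.157, 2.276, 0.018]
wrist_force: [0.9, 0.4, -0.9]
finger_gap: 0.585
gripper_force: 0.0
```

```bash
python3 -c "
from h import *
plan(kp(0,-.14),.15,KY+np.pi/2)"
```

```text
tcp [0.5779 0.1203 0.1753] tilt [ 0.012  0.004 -1.   ] d cm [-14.97  -0.37   2.47] turn 1.57 j7 -0.02 t 10.4833
```

Request:
play_rows:
  rows:
    - {"dx":-4,"dy":-0.3,"dz":0,"turn":-1.57,"gripper":5}
    - {"dx":-8,"dy":-0.3,"dz":0,"turn":-1.57,"gripper":5}
    - {"dx":-12,"dy":-0.3,"dz":0,"turn":-1.57,"gripper":5}
    - {"dx":-15,"dy":-0.3,"dz":0,"turn":-1.57,"gripper":5}
    - {"dx":-15,"dy":-0.3,"dz":0,"turn":-1.57,"gripper":5}
    - {"dx":-15,"dy":-0.3,"dz":0,"turn":-1.57,"gripper":5}
    - {"dx":-15,"dy":-0.3,"dz":0,"turn":-1.57,"gripper":5}
    - {"dx":-15,"dy":-0.3,"dz":0,"turn":-1.57,"gripper":5}
    - {"dx":-15,"dy":-0.3,"dz":0,"turn":-1.57,"gripper":5}
    - {"dx":-15,"dy":-0.3,"dz":2,"turn":-1.57,"gripper":5}
    - {"dx":-15,"dy":-0.3,"dz":5,"turn":-1.57,"gripper":5}
    - {"dx":-15,"dy":-0.3,"dz":6,"turn":-1.57,"gripper":5}

```text
clock: 11.48
tool_pos: [0.5763, -0.0299, 0.1048]
tcp_rot: [-0.02, -3.136, -0.0]
wrist_force: [-1.9, -0.5, -0.9]
finger_gap: 0.587
gripper_force: 0.0
```

Request:
play_rows:
  rows:
    - {"dx":0,"dy":0,"dz":0,"turn":-0.07,"gripper":5}
    - {"dx":0,"dy":0,"dz":0,"turn":-0.07,"gripper":5}
    - {"dx":0,"dy":0,"dz":0,"turn":-0.07,"gripper":5}

```text
clock: 11.73
tool_pos: [0.5787, -0.0302, 0.108]
tcp_rot: [0.076, -3.14, -0.0]
wrist_force: [-0.2, 0.1, -0.5]
finger_gap: 0.581
gripper_force: 0.0
```

```bash
python3 -c "
from h import *
plan(kp(0,-.14),.059,KY+np.pi/2)
m=cap('top','a4'); s=cap('side','s4')
a=cv2.resize(m['color'][160:280,190:380],(475,300)); b=cv2.resize(s['color'][200:290,295:393],(325,300))
cv2.imwrite('pics/a4c.png',np.hstack([a,b])[:,:,::-1])
c=m['color'].astype(int); k=(((c[:,:,0]-c[:,:,1]>80)&(c[:,:,2]<110))); k[:,:240]=0;k[:,310:]=0;k[:190]=0;k[250:]=0
ys,xs=np.nonzero(k); print(len(xs),xs.min(),xs.max(),ys.min(),ys.max())
"
```

```text
tcp [ 0.5787 -0.0302  0.108 ] tilt [-0.  0. -1.] d cm [-0.39  0.08  4.9 ] turn -0.006 j7 1.66 t 11.7333
207 264 290 210 234
```

View pics/a4c.png

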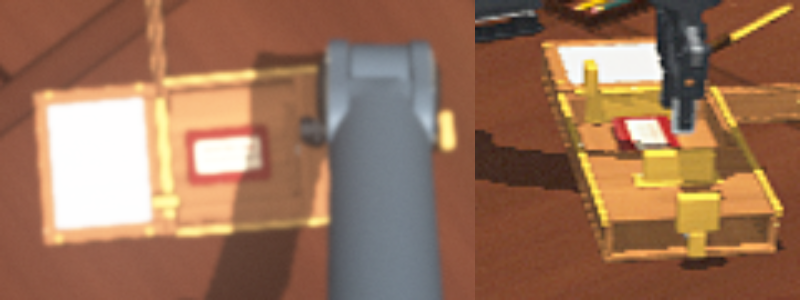

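The tin lies flat in the chamber (crop (228,155)), clear of both the gate and the rod head. The gripper is over the lid handle. Next I'll pinch it and close the lid.

Request:
play_rows:
  rows:
    - {"dx":-0.4,"dy":0.1,"dz":2,"turn":0,"gripper":5}
    - {"dx":-0.4,"dy":0.1,"dz":4,"turn":0,"gripper":5}
    - {"dx":-0.4,"dy":0.1,"dz":4.8,"turn":0,"gripper":5}
    - {"dx":-0.4,"dy":0.1,"dz":4.8,"turn":0,"gripper":5}
    - {"dx":-0.4,"dy":0.1,"dz":4.8,"turn":0,"gripper":1}
    - {"dx":-0.4,"dy":0.1,"dz":4.8,"turn":0,"gripper":1}
    - {"dx":-0.4,"dy":0.1,"dz":4.8,"turn":0,"gripper":1}
    - {"dx":-0.4,"dy":0.1,"dz":4.8,"turn":0,"gripper":1}
    - {"dx":-0.4,"dy":0.1,"dz":4.8,"turn":0,"gripper":1}
    - {"dx":-0.4,"dy":0.1,"dz":4.8,"turn":0,"gripper":1}
  squeeze: 30

```text
clock: 12.67
tool_pos: [0.5836, -0.0285, 0.0616]
tcp_rot: [-0.08, 3.138, 0.001]
wrist_force: [-0.5, 1.4, 6.5]
finger_gap: 0.154
gripper_force: 32.5
```

Request:
play_rows:
  rows:
    - {"dx":0,"dy":1,"dz":0,"turn":0,"gripper":1}
    - {"dx":0,"dy":2.5,"dz":0,"turn":0,"gripper":1}
    - {"dx":0,"dy":4,"dz":0,"turn":0,"gripper":1}
    - {"dx":0,"dy":5.5,"dz":0,"turn":0,"gripper":1}
    - {"dx":0,"dy":7,"dz":0,"turn":0,"gripper":1}
    - {"dx":0,"dy":8.5,"dz":0,"turn":0,"gripper":1}
    - {"dx":0,"dy":10,"dz":0,"turn":0,"gripper":1}
    - {"dx":0,"dy":11.5,"dz":0,"turn":0,"gripper":1}
    - {"dx":0,"dy":12.5,"dz":0,"turn":0,"gripper":1}
    - {"dx":0,"dy":13.3,"dz":0,"turn":0,"gripper":1}
    - {"dx":0,"dy":13.8,"dz":0,"turn":0,"gripper":1}
    - {"dx":0,"dy":13.8,"dz":0,"turn":0,"gripper":1}

```text
clock: 13.67
tool_pos: [0.5759, 0.1107, 0.0616]
tcp_rot: [-0.082, 3.14, 0.002]
wrist_force: [-2.2, 1.3, 8.3]
finger_gap: 0.159
gripper_force: 32.7
```

Request:
play_rows:
  rows:
    - {"dx":0,"dy":0.4,"dz":0,"turn":0,"gripper":1}
    - {"dx":0,"dy":0.4,"dz":0,"turn":0,"gripper":1}
    - {"dx":0,"dy":0.4,"dz":0,"turn":0,"gripper":1}

```text
clock: 13.92
tool_pos: [0.5758, 0.1114, 0.0616]
tcp_rot: [-0.079, 3.14, -0.003]
wrist_force: [-1.4, -3.9, 10.0]
finger_gap: 0.151
gripper_force: 32.8
```

Request:
play_rows:
  rows:
    - {"dx":0,"dy":-0.1,"dz":0,"turn":0,"gripper":5}
    - {"dx":0,"dy":-0.1,"dz":0,"turn":0,"gripper":5}
    - {"dx":0,"dy":-0.1,"dz":0,"turn":0,"gripper":5}
    - {"dx":0,"dy":-0.1,"dz":-3,"turn":0,"gripper":5}
    - {"dx":0,"dy":-0.1,"dz":-6,"turn":0,"gripper":5}
    - {"dx":0,"dy":-0.1,"dz":-8,"turn":0,"gripper":5}
    - {"dx":0,"dy":-0.1,"dz":-8,"turn":0,"gripper":5}

```text
clock: 14.5
tool_pos: [0.5785, 0.1129, 0.1447]
tcp_rot: [-0.079, 3.132, 0.004]
wrist_force: [0.5, 0.6, -0.4]
finger_gap: 0.586
gripper_force: 0.0
```

```bash
sed -i 's/.575,.1105/.575,.1113/' h.py; python3 -c "
from h import *
plan(kp(-.05,.076),.14,KY)
m=load('a4'); print(proj(m,np.array([*kp(-.05,.076),.078])))
s=load('s4'); print(proj(s,np.array([[*kp(-.05,.061),.078],[*kp(-.05,.061),.05]])))"
```

```text
tcp [0.5785 0.1129 0.1447] tilt [ 0.008  0.003 -1.   ] d cm [5.39 7.44 0.44] turn 1.568 j7 1.41 t 14.5
[[254.75230944 239.98254851]]
[[329.47931427 219.99122537]
 [329.25221689 227.26042793]]
```

Request:
play_rows:
  rows:
    - {"dx":2,"dy":2,"dz":0,"turn":1.57,"gripper":5}
    - {"dx":4,"dy":5,"dz":0,"turn":1.57,"gripper":5}
    - {"dx":5.4,"dy":7.4,"dz":0,"turn":1.57,"gripper":5}
    - {"dx":5.4,"dy":7.4,"dz":0,"turn":1.57,"gripper":5}
    - {"dx":5.4,"dy":7.4,"dz":0,"turn":1.57,"gripper":5}
    - {"dx":5.4,"dy":7.4,"dz":0,"turn":1.57,"gripper":5}
    - {"dx":5.4,"dy":7.4,"dz":0,"turn":1.57,"gripper":5}
    - {"dx":5.4,"dy":7.4,"dz":0,"turn":1.57,"gripper":5}
    - {"dx":5.4,"dy":7.4,"dz":0,"turn":1.57,"gripper":5}
    - {"dx":5.4,"dy":7.4,"dz":0,"turn":1.57,"gripper":5}
    - {"dx":5.4,"dy":7.4,"dz":0,"turn":1.57,"gripper":5}
    - {"dx":5.4,"dy":7.4,"dz":0,"turn":1.57,"gripper":5}

```text
clock: 15.5
tool_pos: [0.5173, 0.1832, 0.1394]
tcp_rot: [-2.089, -2.346, 0.002]
wrist_force: [0.2, 0.1, 0.7]
finger_gap: 0.585
gripper_force: 0.0
```

Request:
play_rows:
  rows:
    - {"dx":0,"dy":0,"dz":0,"turn":0.05,"gripper":5}
    - {"dx":0,"dy":0,"dz":0,"turn":0.05,"gripper":5}
    - {"dx":0,"dy":0,"dz":0,"turn":0.05,"gripper":5}

```text
clock: 15.75
tool_pos: [0.5174, 0.1833, 0.1396]
tcp_rot: [-2.138, -2.301, 0.002]
wrist_force: [0.3, 0.4, -0.2]
finger_gap: 0.593
gripper_force: 0.0
```

```bash
python3 -c "
from h import *
plan(kp(-.05,.076),.057,KY)"
```

```text
tcp [0.5174 0.1833 0.1396] tilt [-0.001 -0.001 -1.   ] d cm [0.1  0.38 8.26] turn 0.019 j7 -0.13 t 15.75
```

Request:
play_rows:
  rows:
    - {"dx":0.1,"dy":0.4,"dz":2,"turn":0.019,"gripper":5}
    - {"dx":0.1,"dy":0.4,"dz":4,"turn":0.019,"gripper":5}
    - {"dx":0.1,"dy":0.4,"dz":6,"turn":0.019,"gripper":5}
    - {"dx":0.1,"dy":0.4,"dz":7.5,"turn":0.019,"gripper":5}
    - {"dx":0.1,"dy":0.4,"dz":8.1,"turn":0.019,"gripper":5}
    - {"dx":0.1,"dy":0.4,"dz":8.1,"turn":0.019,"gripper":1}
    - {"dx":0.1,"dy":0.4,"dz":8.1,"turn":0.019,"gripper":1}
    - {"dx":0.1,"dy":0.4,"dz":8.1,"turn":0.019,"gripper":1}
    - {"dx":0.1,"dy":0.4,"dz":8.1,"turn":0.019,"gripper":1}
    - {"dx":0.1,"dy":0.4,"dz":8.1,"turn":0.019,"gripper":1}
    - {"dx":0.1,"dy":0.4,"dz":8.1,"turn":0.019,"gripper":1}
  squeeze: 30

```text
clock: 16.67
tool_pos: [0.5224, 0.1846, 0.0602]
tcp_rot: [2.162, 2.279, 0.003]
wrist_force: [-0.9, -0.8, 3.3]
finger_gap: 0.151
gripper_force: 33.1
```

```bash
python3 -c "
from h import *
plan(kp(.065,.076),.057,KY)"
```

```text
tcp [0.5224 0.1846 0.0602] tilt [ 0.002  0.001 -1.   ] d cm [1.000e-02 1.135e+01 3.400e-01] turn -0.001 j7 -0.08 t 16.6667
```

Request:
play_rows:
  rows:
    - {"dx":0,"dy":1,"dz":0,"turn":0,"gripper":1}
    - {"dx":0,"dy":2.2,"dz":0,"turn":0,"gripper":1}
    - {"dx":0,"dy":3.5,"dz":0,"turn":0,"gripper":1}
    - {"dx":0,"dy":4.8,"dz":0,"turn":0,"gripper":1}
    - {"dx":0,"dy":6,"dz":0,"turn":0,"gripper":1}
    - {"dx":0,"dy":7.3,"dz":0,"turn":0,"gripper":1}
    - {"dx":0,"dy":8.5,"dz":0,"turn":0,"gripper":1}
    - {"dx":0,"dy":9.5,"dz":0,"turn":0,"gripper":1}
    - {"dx":0,"dy":10.3,"dz":0,"turn":0,"gripper":1}
    - {"dx":0,"dy":11,"dz":0,"turn":0,"gripper":1}
    - {"dx":0,"dy":11.4,"dz":0,"turn":0,"gripper":1}
    - {"dx":0,"dy":11.4,"dz":0,"turn":0,"gripper":1}

```text
clock: 17.67
tool_pos: [0.636, 0.1909, 0.0603]
tcp_rot: [-2.161, -2.278, -0.0]
wrist_force: [-2.6, 0.1, 7.4]
finger_gap: 0.154
gripper_force: 33.6
```

Request:
play_rows:
  rows:
    - {"dx":0,"dy":0.3,"dz":0,"turn":0,"gripper":1}
    - {"dx":0,"dy":0.3,"dz":0,"turn":0,"gripper":1}
    - {"dx":0,"dy":0.3,"dz":0,"turn":0,"gripper":1}
    - {"dx":0,"dy":0.3,"dz":0,"turn":0,"gripper":1}

```text
clock: 18.0
tool_pos: [0.636, 0.1909, 0.0602]
tcp_rot: [-2.158, -2.276, 0.006]
wrist_force: [-9.1, -0.1, 12.3]
finger_gap: 0.158
gripper_force: 34.3
```

Request:
play_rows:
  rows:
    - {"dx":0,"dy":-0.3,"dz":0,"turn":0,"gripper":5}
    - {"dx":0,"dy":-0.3,"dz":0,"turn":0,"gripper":5}
    - {"dx":0,"dy":-0.3,"dz":0,"turn":0,"gripper":5}
    - {"dx":0,"dy":-0.3,"dz":-3,"turn":0,"gripper":5}
    - {"dx":0,"dy":-0.3,"dz":-6,"turn":0,"gripper":5}
    - {"dx":0,"dy":-0.3,"dz":-9,"turn":0,"gripper":5}
    - {"dx":0,"dy":-0.3,"dz":-9,"turn":0,"gripper":5}

```text
clock: 18.58
tool_pos: [0.64, 0.1909, 0.1557]
tcp_rot: [2.159, 2.274, 0.016]
wrist_force: [1.3, 1.1, 0.2]
finger_gap: 0.583
gripper_force: 0.0
```

```bash
python3 -c "
from h import *
plan(kp(0,-.228),.14,KY+np.pi/2)"
```

```text
tcp [0.64   0.1909 0.1557] tilt [ 0.011  0.004 -1.   ] d cm [-30.41  -6.87   1.4 ] turn 1.569 j7 -0.08 t 18.5833
```

Request:
play_rows:
  rows:
    - {"dx":-4,"dy":-1,"dz":0,"turn":-1.57,"gripper":5}
    - {"dx":-8,"dy":-2,"dz":0,"turn":-1.57,"gripper":5}
    - {"dx":-12,"dy":-3,"dz":0,"turn":-1.57,"gripper":5}
    - {"dx":-16,"dy":-4,"dz":0,"turn":-1.57,"gripper":5}
    - {"dx":-20,"dy":-5,"dz":0,"turn":-1.57,"gripper":5}
    - {"dx":-24,"dy":-6,"dz":0,"turn":-1.57,"gripper":5}
    - {"dx":-27,"dy":-6.9,"dz":0,"turn":-1.57,"gripper":5}
    - {"dx":-30.4,"dy":-6.9,"dz":0,"turn":-1.57,"gripper":5}
    - {"dx":-30.4,"dy":-6.9,"dz":0,"turn":-1.57,"gripper":5}
    - {"dx":-30.4,"dy":-6.9,"dz":0,"turn":-1.57,"gripper":5}
    - {"dx":-30.4,"dy":-6.9,"dz":0,"turn":-1.57,"gripper":5}
    - {"dx":-30.4,"dy":-6.9,"dz":0,"turn":-1.57,"gripper":5}

```text
clock: 19.58
tool_pos: [0.5828, -0.1174, 0.1489]
tcp_rot: [0.021, 3.141, 0.0]
wrist_force: [0.1, -0.3, -0.2]
finger_gap: 0.586
gripper_force: 0.0
```

Request:
play_rows:
  rows:
    - {"dx":0,"dy":0,"dz":0,"turn":-0.07,"gripper":5}
    - {"dx":0,"dy":0,"dz":0,"turn":-0.07,"gripper":5}
    - {"dx":0,"dy":0,"dz":0,"turn":-0.07,"gripper":5}

```text
clock: 19.83
tool_pos: [0.5828, -0.1171, 0.149]
tcp_rot: [-0.077, 3.141, 0.0]
wrist_force: [0.3, 0.7, -0.2]
finger_gap: 0.587
gripper_force: 0.0
```

```bash
python3 -c "
from h import *
plan(kp(0,-.228),.054,KY+np.pi/2)"
```

```text
tcp [ 0.5828 -0.1171  0.149 ] tilt [ 0.  0. -1.] d cm [-0.46  0.05  9.5 ] turn -0.005 j7 1.8 t 19.8333
```

Request:
play_rows:
  rows:
    - {"dx":-0.4,"dy":0,"dz":3,"turn":0,"gripper":5}
    - {"dx":-0.4,"dy":0,"dz":6,"turn":0,"gripper":5}
    - {"dx":-0.4,"dy":0,"dz":8,"turn":0,"gripper":5}
    - {"dx":-0.4,"dy":0,"dz":9.2,"turn":0,"gripper":5}
    - {"dx":-0.4,"dy":0,"dz":9.2,"turn":0,"gripper":5}
    - {"dx":-0.4,"dy":0,"dz":9.2,"turn":0,"gripper":1}
    - {"dx":-0.4,"dy":0,"dz":9.2,"turn":0,"gripper":1}
    - {"dx":-0.4,"dy":0,"dz":9.2,"turn":0,"gripper":1}
    - {"dx":-0.4,"dy":0,"dz":9.2,"turn":0,"gripper":1}
    - {"dx":-0.4,"dy":0,"dz":9.2,"turn":0,"gripper":1}
    - {"dx":-0.4,"dy":0,"dz":9.2,"turn":0,"gripper":1}
  squeeze: 30

```text
clock: 20.75
tool_pos: [0.588, -0.1169, 0.0589]
tcp_rot: [-0.081, 3.137, -0.001]
wrist_force: [-0.5, -1.2, 6.6]
finger_gap: 0.156
gripper_force: 33.6
```

Request:
play_rows:
  rows:
    - {"dx":0,"dy":0.5,"dz":0,"turn":0,"gripper":1}
    - {"dx":0,"dy":1.1,"dz":0,"turn":0,"gripper":1}
    - {"dx":0,"dy":1.7,"dz":0,"turn":0,"gripper":1}
    - {"dx":0,"dy":2.3,"dz":0,"turn":0,"gripper":1}
    - {"dx":0,"dy":2.9,"dz":0,"turn":0,"gripper":1}
    - {"dx":0,"dy":3.5,"dz":0,"turn":0,"gripper":1}
    - {"dx":0,"dy":4.1,"dz":0,"turn":0,"gripper":1}
    - {"dx":0,"dy":4.7,"dz":0,"turn":0,"gripper":1}
    - {"dx":0,"dy":5.3,"dz":0,"turn":0,"gripper":1}
    - {"dx":0,"dy":5.9,"dz":0,"turn":0,"gripper":1}
    - {"dx":0,"dy":6.5,"dz":0,"turn":0,"gripper":1}
    - {"dx":0,"dy":7,"dz":0,"turn":0,"gripper":1}

```text
clock: 21.75
tool_pos: [0.5841, -0.0475, 0.0589]
tcp_rot: [-0.081, 3.138, -0.002]
wrist_force: [-1.1, -2.0, 7.6]
finger_gap: 0.157
gripper_force: 33.8
```

Request:
play_rows:
  rows:
    - {"dx":0,"dy":0.5,"dz":0,"turn":0,"gripper":1}
    - {"dx":0,"dy":1.1,"dz":0,"turn":0,"gripper":1}
    - {"dx":0,"dy":1.7,"dz":0,"turn":0,"gripper":1}
    - {"dx":0,"dy":2.3,"dz":0,"turn":0,"gripper":1}
    - {"dx":0,"dy":2.9,"dz":0,"turn":0,"gripper":1}
    - {"dx":0,"dy":3.5,"dz":0,"turn":0,"gripper":1}
    - {"dx":0,"dy":4.1,"dz":0,"turn":0,"gripper":1}
    - {"dx":0,"dy":4.7,"dz":0,"turn":0,"gripper":1}
    - {"dx":0,"dy":5.3,"dz":0,"turn":0,"gripper":1}
    - {"dx":0,"dy":5.9,"dz":0,"turn":0,"gripper":1}
    - {"dx":0,"dy":6.5,"dz":0,"turn":0,"gripper":1}
    - {"dx":0,"dy":7,"dz":0,"turn":0,"gripper":1}

```text
clock: 22.75
tool_pos: [0.5803, 0.0225, 0.0589]
tcp_rot: [-0.081, 3.138, -0.001]
wrist_force: [-1.2, -1.3, 8.3]
finger_gap: 0.154
gripper_force: 33.9
```

Request:
play_rows:
  rows:
    - {"dx":0,"dy":0.3,"dz":0,"turn":0,"gripper":1}
    - {"dx":0,"dy":0.5,"dz":0,"turn":0,"gripper":1}
    - {"dx":0,"dy":0.5,"dz":0,"turn":0,"gripper":1}
    - {"dx":0,"dy":0.5,"dz":0,"turn":0,"gripper":1}

```text
clock: 23.08
tool_pos: [0.5802, 0.0235, 0.0589]
tcp_rot: [-0.077, 3.138, -0.008]
wrist_force: [-1.2, -8.3, 8.2]
finger_gap: 0.156
gripper_force: 33.9
```

Request:
play_rows:
  rows:
    - {"dx":0,"dy":0.1,"dz":0,"turn":0,"gripper":5}
    - {"dx":0,"dy":0.1,"dz":0,"turn":0,"gripper":5}
    - {"dx":0,"dy":0.1,"dz":0,"turn":0,"gripper":5}
    - {"dx":0,"dy":0.1,"dz":-3,"turn":0,"gripper":5}
    - {"dx":0,"dy":0.1,"dz":-7,"turn":0,"gripper":5}
    - {"dx":0,"dy":0,"dz":-11,"turn":0,"gripper":5}
    - {"dx":0,"dy":-4,"dz":-14,"turn":0,"gripper":5}
    - {"dx":0,"dy":-8,"dz":-14,"turn":0,"gripper":5}
    - {"dx":0,"dy":-12,"dz":-14,"turn":0,"gripper":5}
    - {"dx":0,"dy":-16,"dz":-14,"turn":0,"gripper":5}
    - {"dx":0,"dy":-16,"dz":-14,"turn":0,"gripper":5}
    - {"dx":0,"dy":-16,"dz":-14,"turn":0,"gripper":5}

```text
clock: 24.08
tool_pos: [0.5868, -0.135, 0.1971]
tcp_rot: [0.072, -3.14, 0.001]
wrist_force: [0.7, 0.9, -0.8]
finger_gap: 0.582
gripper_force: 0.0
```

```bash
python3 -c "
from h import *
m=cap('top','a5'); s=cap('side','s5')
a=cv2.resize(m['color'][160:280,190:380],(475,300)); b=cv2.resize(s['color'][200:290,295:393],(325,300))
cv2.imwrite('pics/a5c.png',np.hstack([a,b])[:,:,::-1])"
```

```text
(no output)
```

View pics/a5c.png

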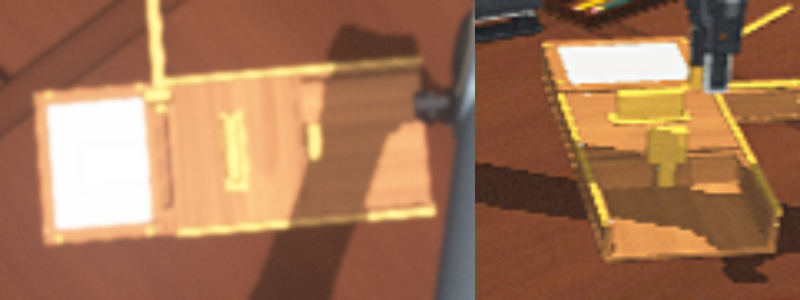

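The lid is shut (handle at crop (235,150)), the gate is open (tab at (158,95)) and the rod is fully in (tab at (315,140)). A faint outline of the tin shows under the glass near (100,165). The robot touches nothing, so I'm handing in.

```bash
python3 -c "
from h import *
print(order.close_job())"
```

```text
the job is handed in; nothing more can be done
None
```

I handed the job in at about 24 s with the lid shut, the gate fully open and the rod fully in, each run to its hard stop; the tin shows only as a faint outline under the inner room's glass, and no verdict came back.

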